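# Wedge the rocking kitchen scale level and load it

### The job

The kitchen scale rocks because its left front foot has lost its rubber: push the orange wedge, thin end first, under the left edge beside that foot until the scale sits level and firm, its three good feet and the wedge all carrying weight and no good foot lifted, without shoving the scale along the worktop, and let go of the wedge. Then stand the tin gently and upright in the middle of the scale's plate as a test load. Leave the other things where they are.

Things in the scene. Friction and masses are not known exactly. Their poses are not given: they have to be found in the camera images.
- scale_plate (a point): Bench kitchen scale, about 2.4 kg: white housing 220 mm front to back, 240 mm wide; steel plate 178 x 232 mm on top, display towards the robot. This point is the centre of the plate's upper face, 54 mm above the worktop when level. Axes: x from display to back, y to its left, z up. Turned up to 0.2 rad.
- low_edge (a point): Bottom edge of the scale's left side, where the wedge goes in, square to the side: 120 mm left of the scale's centre, 50 mm in front of it, 35 mm behind the bare screw, so that the wedge passes beside the screw. Axes as the scale's. About 11 mm above the worktop when level, 3 to 6 mm lower at the start. The gripper clears the scale while it holds the wedge's heel.
- foot_front_right: Black domed rubber foot of the scale, 24 mm across; origin at its lowest point. Front right (display side, robot's right). It bears on the worktop from the start.
- foot_rear_left: Black domed rubber foot of the scale, 24 mm across; origin at its lowest point. Rear left. It bears on the worktop from the start and is the first to lift if the wedge is driven too far.
- foot_rear_right: Black domed rubber foot of the scale, 24 mm across; origin at its lowest point. Rear right, diagonally opposite the bare screw. It hangs clear at the start and comes down as the wedge lifts the low corner. It is screwed up to 1.5 mm further in or out than the other two, so how deep the wedge must go can only be felt.
- bare_screw: Left front foot of the scale, which has lost its rubber: a steel screw head 12 mm across, 3 to 6 mm too short, on which the scale rests at the start. Origin about where the underside of a sound foot would be.
- wedge_centre (a point): Smooth orange-painted aluminium wedge, loose, 115 mm long, 32 mm wide, flat underneath, 115 g, 3 mm thick at the tip to 20 mm at the heel. This point: half-way along, on its middle line, 6 mm above its underside. x axis from heel to tip, z up. Push: 2 to 4 N while the corner rises; with the rear right foot down it climbs steeply; home at 2 to 2.5 times the lifting push, too far at 3.5 times.
- tin_centre (a point): Food tin with a green label, upright, 57 mm across, 72 mm high, 250 g; this point is its centre, half-way up. It stands on the front strip of the worktop, left of the wedge; a wire dish rack 120 mm high stands about 50 mm behind it.
- egg_timer: Round kitchen timer with a grey dome, 63 mm across, 60 mm high; stands on the front strip of the worktop near the tin; origin at the centre of its underside. Bystander.
- mug: Plain off-white mug with a handle, 77 mm across, 89 mm high, left of and behind the scale; origin under its centre. Bystander.

How it is judged:
By the outcome, as a careful person would: the job done as asked, in the order asked, and still so for the second after the job is handed in, with the robot touching nothing.
It also fails if it takes over 72 s, if anything falls off the work surface, if the arm or the gripper's body presses on something with over 40 N, if the wrist force passes 120 N, or if a joint passes its speed limit or range.

### The arm

A 6-joint arm with a two-finger parallel gripper is mounted at the origin on a cart in front of the work surface, level with it; the furniture and walls round the work are solid. World frame = base frame: x ahead of the robot, y to its left, z up, the work surface at z = 0. Lengths are in mm, angles in rad, forces in N, time in s.
With the tool pointing down it reaches from about 350 to 775 mm from the base axis. Payload 7.3 kg.
Tool frame: the origin (TCP) lies at the very end of the fingers, on their centre line; the grasp point (between the pads) lies 19 mm behind it (pinch_z is the distance from the TCP to the grasp point, in mm); z points along the fingers, y is the direction in which the jaws open and shut (so a half turn about z gives the same grasp; the last joint's range is limited). The gripper opens to 92 mm and grips with 3 to 60 N. Pads are 19 mm wide; open, the fingers measure 130 mm over their backs; the gripper's body (75 mm by 190 mm) begins 47 mm behind the grasp point.
Start: joints at [1.035, 0.342, 1.524, -0, 1.275, -0.146], TCP at [199.489, 485.643, 226.741] pointing down, gripper open.
Joint ranges: [-2.53, 2.53], [-0.77, 2.02], [0.04, 2.7], [-1, 4.14], [0.28, 2.66], [-3.11, 3.11]. Speed limits (rad/s): [2.57, 2.57, 3.14, 3.14, 3.14, 3.14].

### API

Orientations are given as [roll, pitch, yaw] about the fixed x, y, z axes, in that order (R = Rz(yaw) Ry(pitch) Rx(roll)).
In Python, from plant import * gives the robot as it stands.
- The arm moves only by the tool step_arm, never from a script. Its argument "moves" is one flat list of numbers, 7 for each row, row after row: the shift along the tool's x, y, z scaled (see below), then the turn, a rotation vector about the tool's x, y, z scaled (see below), then the closure, from -1 (fully open) to 1 (shut). A call has 1 to 8 rows; each row shifts and turns the pose as measured when the row begins, along the tool's axes as they then stand; what a row does not reach is not made up. The controller multiplies each number of a shift by 2 cm and each number of a turn by 4 degrees. A row lasts 1/12 s, in which the tool goes at most 41.7 mm and 7.16 degrees, less where a joint would pass 70% of its speed; a pose out of reach is approached as far as the arm can. A call with a number of a shift or a turn outside -1 to 1 is refused whole. A call with a gripper value outside its range is refused whole. The fingers move at their own pace and stop on an object; the grip force is fixed at half the most. Time passes only in rows, so rows that do not move let the fingers close. It gives the time, the measured TCP pose, the force and the opening at its end, in the units of the state.
- get_obs(): the state, without advancing time (a new reading comes with each control period).
- capture(name): name is "side" or "top" or "wrist"; returns the picture (400x640x3 uint8, red, green, blue); there is no depth.
- get_calibration(name): a dict with "mtx" (3x3 intrinsics, pixels), "eye" and "orientation" of the camera in the world; the wrist camera has in their place "mount" (4x4, takes a point from camera to tool coordinates, whose origin is the TCP and whose axes are the flange's). Camera axes: x right, y down, z forward; pixel columns grow to the right and rows downward; lengths in mm; the calibration is good to about 2 mm. A picture is of the moment at which its call begins: read the wrist's pose just before it. get_calibration takes no time and is no camera call.
- close_job(): hands the job in, once; it reports no verdict.
The state is a dict: "time": time; "joint_positions": joint angles; "dq": joint speeds; "tau": joint torques, N m; "tool_pos": TCP position; "tcp_rot": TCP orientation; "contact_force": force on the tool from outside, world axes, zero at the start; "moment": the same for the moment, N m; "grip_width": finger opening in mm.
Only numpy, scipy, OpenCV 4.12 (cv2) and the standard library are available. Lean on these libraries where they do the work, as an engineer would, in place of code of your own. Each camera call takes 0.05 s, during which the arm holds its last target.

## Working session

There is one attempt and no reset: what is moved stays moved. The work goes in short steps, Python scripts to look and compute and a tool call to move; the robot and the scene stay as the last step left them, time stands still between calls to the robot, and variables do not carry over. Pictures are saved under pics/ and viewed, and the job is handed in when it is done.

Besides the shell and the picture viewer there is one more tool, called after ">>>" in YAML: its name, and indented under it one key for each argument. step_arm: Moves the arm, as the interface text tells. Shifts and turns lie within -1 to 1; 1 stands for 2 cm of shift or 4 degrees of turn. Its arguments: {"type":"object","properties":{"moves":{"type":"array"}},"required":["moves"]}

```bash
ls; mkdir -p pics
python3 - <<'E'
from plant import *
import cv2
print(get_obs())
for n in ("side","top","wrist"):
    im=capture(n); cv2.imwrite(f"pics/{n}0.png",im[:,:,::-1]); print(n,get_calibration(n))
E
```

```text
pics
{'time': 0.0, 'joint_positions': array([ 1.03501407e+00,  3.42695851e-01,  1.52501824e+00,  8.86002764e-06,
        1.27536897e+00, -1.46001215e-01]), 'dq': array([ 6.60799777e-04,  6.16651976e-04,  3.25925905e-04, -5.62695717e-04,
        5.49897983e-04,  3.07037228e-05]), 'tau': array([ 1.31498462e-03, -4.31244099e+01, -2.44220674e+01,  7.19234138e-02,
        5.59836463e-02, -1.52170383e-04]), 'tool_pos': array([199.26444899, 485.28386445, 226.05847085]), 'tcp_rot': array([-3.14011933e+00, -2.25211299e-04,  2.75180886e+00]), 'contact_force': array([ 0.01262591,  0.17212452, -0.2322559 ]), 'moment': array([-0.04474288, -0.04066928,  0.07727418]), 'grip_width': 91.72713209077035}
side {'mtx': array([[376.35440391,   0.        , 323.02162829],
       [  0.        , 376.35440391, 203.18994652],
       [  0.        ,   0.        ,   1.        ]]), 'eye': array([  45.28657912, -395.36034975, 1175.22261964]), 'orientation': array([-2.60637841,  0.00457155, -0.9928955 ])}
top {'mtx': array([[413.4221287 ,   0.        , 317.0951848 ],
       [  0.        , 413.4221287 , 201.32375535],
       [  0.        ,   0.        ,   1.        ]]), 'eye': array([ 527.66518889,  -42.09843833, 1312.96651193]), 'orientation': array([-3.05956806, -0.0045244 , -1.59417495])}
wrist {'mtx': array([[321.20278862,   0.        , 325.88577177],
       [  0.        , 321.20278862, 200.95129781],
       [  0.        ,   0.        ,   1.        ]]), 'mount': array([[-8.70750432e-06, -9.58706379e-01, -2.84397747e-01,
         7.64695323e+01],
       [ 9.99999695e-01,  2.13904646e-04, -7.51691081e-04,
         5.56164970e-01],
       [ 7.81485034e-04, -2.84397667e-01,  9.58706085e-01,
        -1.59420696e+02],
       [ 0.00000000e+00,  0.00000000e+00,  0.00000000e+00,
         1.00000000e+00]])}
```

View pics/top0.png

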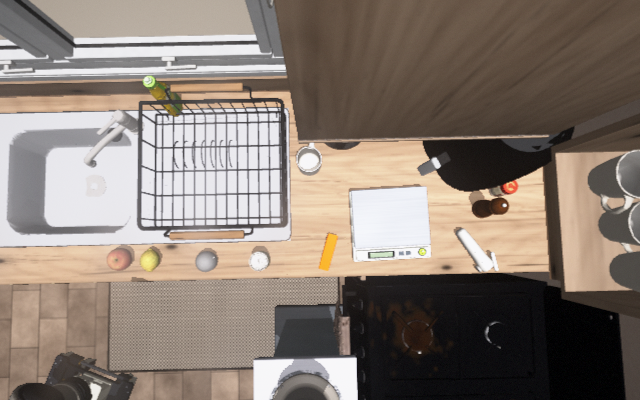

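View pics/side0.png

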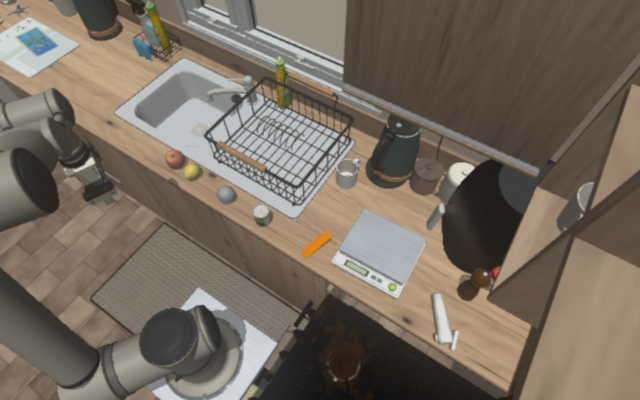

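View pics/wrist0.png

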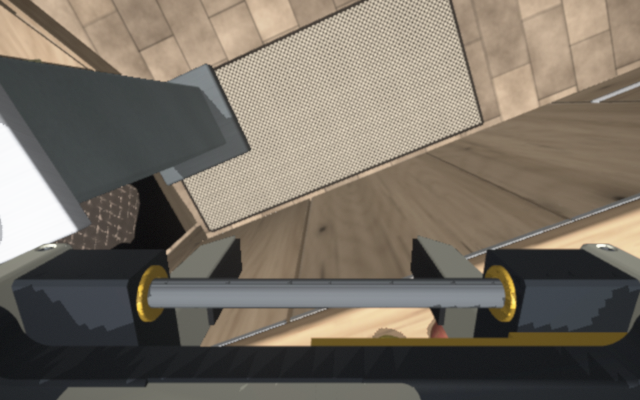

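```bash
cat > h.py <<'E'
import numpy as np, cv2
from plant import *
from scipy.spatial.transform import Rotation as R
def cam(n,obs=None):
    c=get_calibration(n)
    if n=="wrist":
        T=np.eye(4);T[:3,:3]=R.from_euler('xyz',obs['tcp_rot']).as_matrix();T[:3,3]=obs['tool_pos']
        M=T@c['mount'];return c['mtx'],M[:3,3],M[:3,:3]
    return c['mtx'],np.array(c['eye']),R.from_euler('xyz',c['orientation']).as_matrix()
def ray(C,px,z):
    K,e,Rm=C; px=np.atleast_2d(px).astype(float)
    d=(Rm@np.linalg.inv(K)@np.c_[px,np.ones(len(px))].T).T
    return e+d*((z-e[2])/d[:,2])[:,None]
def proj(C,P):
    K,e,Rm=C; q=(K@Rm.T@(np.atleast_2d(P)-e).T).T; return q[:,:2]/q[:,2:]
def tri(Ca,pa,Cb,pb):
    A=[];b=[]
    for (K,e,Rm),p in((Ca,pa),(Cb,pb)):
        d=Rm@np.linalg.inv(K)@np.r_[p,1];d/=np.linalg.norm(d);Q=np.eye(3)-np.outer(d,d);A.append(Q);b.append(Q@e)
    return np.linalg.solve(sum(A),sum(b))
def orange(im):
    h=cv2.cvtColor(im,cv2.COLOR_RGB2HSV); m=cv2.inRange(h,(9,200,150),(22,255,255))
    return m
def big(m):
    c,_=cv2.findContours(m,cv2.RETR_EXTERNAL,cv2.CHAIN_APPROX_NONE); return max(c,key=cv2.contourArea)
E
cat > a.py <<'E'
from h import *
for n in("top","side"):
    im=cv2.imread(f"pics/{n}0.png")[:,:,::-1].copy(); C=cam(n)
    c=big(orange(im)); r=cv2.minAreaRect(c); b=cv2.boxPoints(r)
    print(n,r); print(ray(C,b,8).round(1)); print(ray(C,r[0],8).round(1))
    if n=="top":
        x,y,X,Y=190,170,450,275
    else: x,y,X,Y=200,170,440,310
    cv2.imwrite(f"pics/{n}0z.png",cv2.resize(im[y:Y,x:X],None,fx=3,fy=3,interpolation=cv2.INTER_CUBIC)[:,:,::-1])
E
python3 a.py
```

```text
top ((326.45269775390625, 255.5701904296875), (8.885777473449707, 26.33616065979004), 15.52410888671875)
[[ 428.5  -50.5    8. ]
 [ 506.9  -74.6    8. ]
 [ 498.8 -101.3    8. ]
 [ 420.5  -77.1    8. ]]
[[463.6 -75.8   8. ]]
side ((315.786865234375, 244.34423828125), (7.938285827636719, 32.521366119384766), 50.194427490234375)
[[ 423.2  -53.4    8. ]
 [ 534.   -81.5    8. ]
 [ 524.  -108.7    8. ]
 [ 414.4  -80.1    8. ]]
[[473.  -80.8   8. ]]
```

View pics/top0z.png

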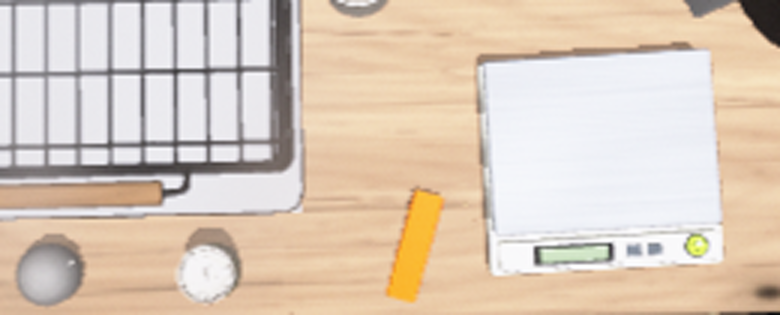

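View pics/side0z.png

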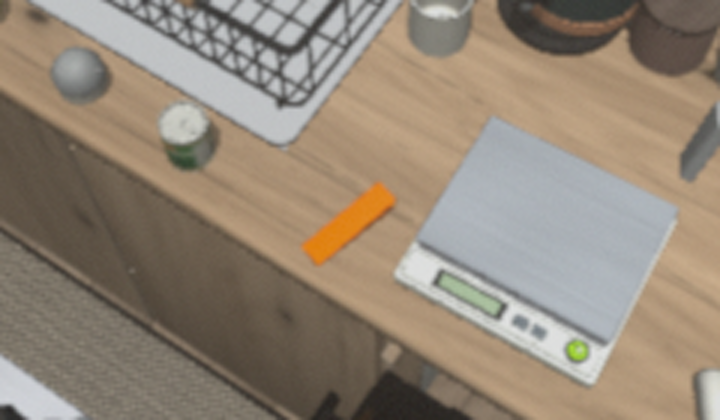

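>>> step_arm:
  moves: [-1, -0.77, 0, 0, 0, 0, -1, -1, -0.77, 0, 0, 0, 0, -1, -1, -0.77, 0, 0, 0, 0, -1, -1, -0.77, 0, 0, 0, 0, -1, -1, -0.77, 0, 0, 0, 0, -1, -1, -0.77, 0, 0, 0, 0, -1, -1, -0.77, 0, 0, 0, 0, -1, -1, -0.77, 0, 0, 0, 0, -1]

```text
time: 0.82
tool_pos: [301.0, 306.3, 223.5]
tcp_rot: [-3.137, -0.003, 2.76]
contact_force: [0.3, 0.1, -0.3]
grip_width: 91.9
```

>>> step_arm:
  moves: [-1, -0.77, 0, 0, 0, 0, -1, -1, -0.77, 0, 0, 0, 0, -1, -1, -0.77, 0, 0, 0, 0, -1, -1, -0.77, 0, 0, 0, 0, -1, -1, -0.77, 0, 0, 0, 0, -1, -1, -0.77, 0, 0, 0, 0, -1, -1, -0.77, 0, 0, 0, 0, -1, -1, -0.77, 0, 0, 0, 0, -1]

```text
time: 1.48
tool_pos: [406.0, 122.6, 222.8]
tcp_rot: [-3.136, -0.004, 2.761]
contact_force: [-0.1, 0.4, 0.6]
grip_width: 92.0
```

>>> step_arm:
  moves: [-1, -0.77, 0, 0, 0, 0, -1, -1, -0.77, 0, 0, 0, 0, -1, -1, -0.77, 0, 0, 0, 0, -1, -1, -0.77, 0, 0, 0, 0, -1, -1, -0.77, 0, 0, 0, 0, -1, -1, -0.77, 0, 0, 0, 0, -1, -1, -0.77, 0, 0, 0, 0, -1, -1, -0.77, 0, 0, 0, 0, -1]

```text
time: 2.15
tool_pos: [511.3, -61.4, 221.2]
tcp_rot: [-3.136, -0.008, 2.759]
contact_force: [1.0, -1.0, 0.3]
grip_width: 91.9
```

>>> step_arm:
  moves: [-1, -0.8, 0, 0, 0, 0, -1, -0.5, -0.8, 0, 0, 0, 0, -1, 0, 0, 0, 0, 0, 0, -1]

```text
time: 2.4
tool_pos: [529.2, -108.3, 219.6]
tcp_rot: [-3.135, -0.008, 2.756]
contact_force: [-1.2, 0.3, 0.1]
grip_width: 91.8
```

Run:
```python
from h import *
import pickle
o=get_obs(); im=capture("wrist"); cv2.imwrite("pics/w1.png",im[:,:,::-1]); pickle.dump(o,open("o1.pkl","wb")); print(o['time'],o['tool_pos'],o['tcp_rot'])
```

```text
2.4 [ 529.22187739 -108.31098748  219.64732919] [-3.13472982 -0.00827606  2.7559901 ]
```

View pics/w1.png

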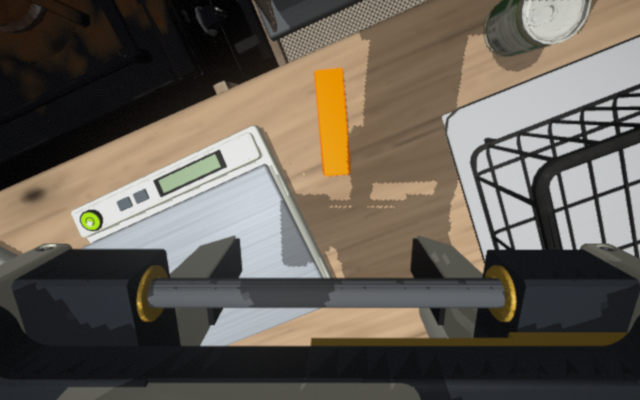

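```bash
cat > b.py <<'E'
from h import *
import pickle,sys
im=cv2.imread("pics/w1.png")[:,:,::-1].copy(); o=pickle.load(open("o1.pkl","rb")); C=cam("wrist",o)
h=cv2.cvtColor(im,cv2.COLOR_RGB2HSV); m=cv2.inRange(h,(8,180,90),(24,255,255)); m[:,:250]=0;m[200:]=0
c=big(m); q=cv2.approxPolyDP(c,5,True)[:,0]; print(q.tolist(), cv2.minAreaRect(c))
for r in range(72,176,8):
    xs=np.where(m[r])[0]; print(r,xs.min(),xs.max(),xs.max()-xs.min()+1, end=' | ')
print()
print(ray(C,q,0).round(1)); print(ray(C,q,10).round(1))
z=cv2.resize(im[55:195,290:380],None,fx=4,fy=4,interpolation=cv2.INTER_NEAREST); cv2.imwrite("pics/w1z.png",z[:,:,::-1])
E
python3 b.py
```

```text
[[341, 68], [314, 72], [325, 175], [350, 170]] ((332.4977722167969, 121.75946807861328), (106.68877410888672, 28.634016036987305), 85.060791015625)
72 314 342 29 | 80 315 343 29 | 88 316 343 28 | 96 316 344 29 | 104 317 345 29 | 112 318 345 28 | 120 319 346 28 | 128 319 347 29 | 136 320 347 28 | 144 321 348 28 | 152 321 349 29 | 160 322 349 28 | 168 323 350 28 | 
[[ 425.7  -49.7    0. ]
 [ 418.3  -78.8    0. ]
 [ 529.8 -111.1    0. ]
 [ 535.4  -81.     0. ]]
[[ 426.6  -50.5   10. ]
 [ 419.4  -78.8   10. ]
 [ 528.  -110.2   10. ]
 [ 533.4  -81.    10. ]]
```

View pics/w1z.png

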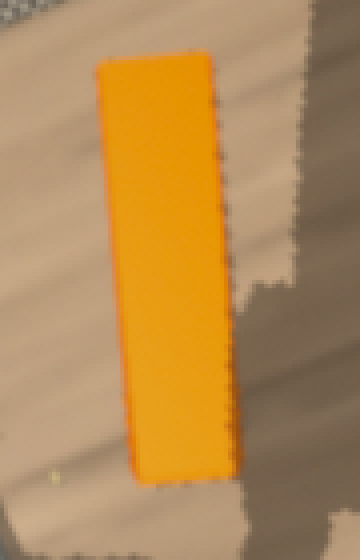

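Run:
```python
import cv2,numpy as np
a=cv2.imread("pics/side0.png")[225:265,295:340]; b=cv2.imread("pics/top0.png")[228:275,310:345]
a=cv2.resize(a,None,fx=10,fy=10,interpolation=cv2.INTER_NEAREST);b=cv2.resize(b,(298,400),interpolation=cv2.INTER_NEAREST)
cv2.imwrite("pics/zz.png",np.hstack([a,b]))
```

```text
(no output)
```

View pics/zz.png

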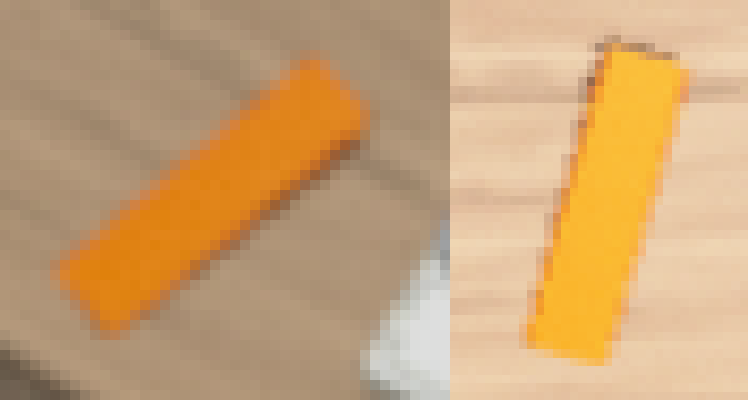

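```bash
cat > c.py <<'E'
from h import *
import pickle
im=cv2.imread("pics/top0.png")[:,:,::-1].copy();C=cam("top")
h=cv2.cvtColor(im,cv2.COLOR_RGB2HSV)
m=cv2.inRange(h,(0,0,185),(179,45,255)); m[:,:340]=0;m[:,450:]=0;m[:170]=0;m[270:]=0
m=cv2.morphologyEx(m,cv2.MORPH_CLOSE,np.ones((9,9)))
c=big(m);r=cv2.minAreaRect(c);b=cv2.boxPoints(r);print(r,b.tolist())
P=ray(C,b,48);print(P.round(1),P.mean(0).round(1)); print(cv2.approxPolyDP(c,4,True)[:,0].tolist())
for i in range(4): d=P[(i+1)%4]-P[i];print(np.linalg.norm(d).round(1),np.degrees(np.arctan2(d[1],d[0])).round(2))
v=im.copy();cv2.drawContours(v,[c],-1,(255,0,0),1)
v=cv2.resize(v[175:275,335:445],None,fx=6,fy=6,interpolation=cv2.INTER_NEAREST)
cv2.imwrite("pics/tc.png",v[:,:,::-1])
E
python3 c.py
```

```text
((389.85943603515625, 223.7866973876953), (71.34840393066406, 78.44522094726562), 86.36705780029297) [[348.4551696777344, 190.6695098876953], [426.7427673339844, 185.69886779785156], [431.2637023925781, 256.90386962890625], [352.9761047363281, 261.87451171875]]
[[ 662.2 -147.5   48. ]
 [ 672.  -389.4   48. ]
 [ 454.  -393.3   48. ]
 [ 444.7 -154.8   48. ]] [ 558.2 -271.3   48. ]
[[425, 186], [349, 192], [354, 261], [430, 256]]
242.1 -87.66
218.1 -178.97
238.7 92.24
217.6 1.92
```

View pics/tc.png

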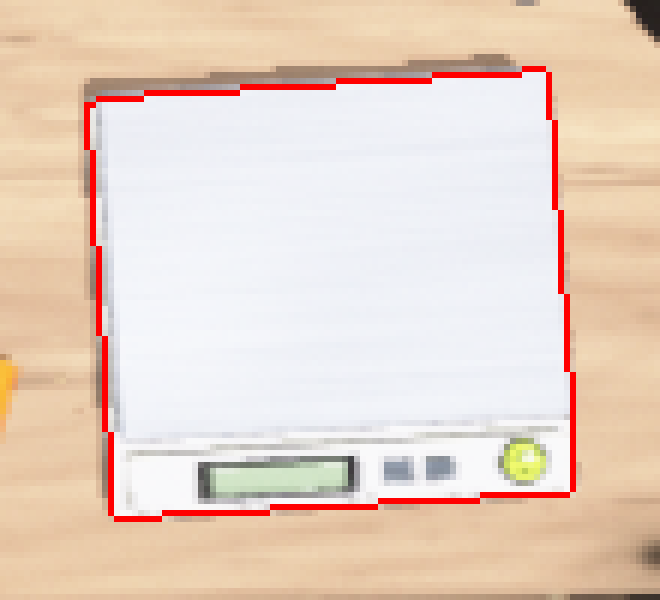

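Run:
```python
from h import *
import pickle
o=pickle.load(open("o1.pkl","rb")); C=cam("wrist",o); S=cam("side")
print("wrist LF corner",ray(C,[[258,127]],45).round(1), 'left edge pts',ray(C,[[258,135],[330,278]],46).round(1))
c=np.array([558.2,-271.3]);a=np.radians(1.9);ex=np.array([np.cos(a),np.sin(a)]);ey=np.array([-np.sin(a),np.cos(a)])
print("pred LF",c-110*ex+120*ey,"low edge",c-50*ex+120*ey)
# side corners in px: crop*1/3+offset(200,170): LF (397,272),RF(592,385),plate RB (676,213), LB(493,118)
px=np.array([[397,272],[592,385],[676,213],[493,118]])/3+[200,170]
P=ray(S,px,46);print(P.round(1),P.mean(0).round(1))
# tin top, timer
T=cam("top")
print("tin top@72",ray(T,[[259,261]],72).round(1),"side",ray(S,[[261.5,211]],72).round(1))
```

```text
wrist LF corner [[ 450.  -151.8   45. ]] left edge pts [[ 457.2 -155.    46. ]
 [ 636.2 -147.6   46. ]]
pred LF [ 444.28185484 -155.01304371] low edge [ 504.2488678  -153.02373301]
[[ 440.5 -167.    46. ]
 [ 445.  -397.4   46. ]
 [ 665.2 -386.5   46. ]
 [ 660.2 -158.4   46. ]] [ 552.8 -277.3   46. ]
tin top@72 [[455.4 126.8  72. ]] side [[452.1 123.4  72. ]]
```

>>> step_arm:
  moves: [0, 0, 0.14, 0, 0, 1, -0.1, 0, 0, 0.14, 0, 0, 1, -0.1, 0, 0, 0.14, 0, 0, 1, -0.1, 0, 0, 0.14, 0, 0, 1, -0.1, 0, 0, 0.14, 0, 0, 1, -0.1, 0, 0, 0.14, 0, 0, 1, -0.1, 0, 0, 0.14, 0, 0, 1, -0.1, 0, 0, 0.14, 0, 0, 1, -0.1]

```text
time: 3.12
tool_pos: [525.1, -98.1, 195.6]
tcp_rot: [-3.131, -0.011, 2.176]
contact_force: [-0.1, -0.1, -0.0]
grip_width: 50.7
```

>>> step_arm:
  moves: [0, 0, 0.14, 0, 0, 1, -0.1, 0, 0, 0.14, 0, 0, 1, -0.1, 0, 0, 0.14, 0, 0, 1, -0.1, 0, 0, 0.14, 0, 0, 1, -0.1, 0, 0, 0.14, 0, 0, 1, -0.1, 0, 0, 0.14, 0, 0, 1, -0.1, 0, 0, 0.14, 0, 0, 1, -0.1, 0, 0, 0.14, 0, 0, 1, -0.1]

```text
time: 3.78
tool_pos: [520.4, -86.5, 172.1]
tcp_rot: [-3.122, -0.008, 1.597]
contact_force: [0.2, 0.4, -0.1]
grip_width: 50.5
```

>>> step_arm:
  moves: [0, 0, 0.14, 0, 0, 1, -0.1, 0, 0, 0.14, 0, 0, 1, -0.1, 0, 0, 0.14, 0, 0, 1, -0.1, 0, 0, 0.14, 0, 0, 1, -0.1, 0, 0, 0.14, 0, 0, 1, -0.1, 0, 0, 0.14, 0, 0, 1, -0.1, 0, 0, 0.14, 0, 0, 1, -0.1, 0, 0, 0.14, 0, 0, 1, -0.1]

```text
time: 4.45
tool_pos: [515.5, -74.9, 148.7]
tcp_rot: [-3.115, 0.002, 1.017]
contact_force: [-0.1, -0.8, -0.4]
grip_width: 50.2
```

>>> step_arm:
  moves: [0, 0, 0.14, 0, 0, 1, -0.1, 0, 0, 0.14, 0, 0, 1, -0.1, 0, 0, 0.14, 0, 0, 1, -0.1, 0, 0, 0.14, 0, 0, 1, -0.1, 0, 0, 0.14, 0, 0, 1, -0.1, 0, 0, 0.14, 0, 0, 1, -0.1, 0, 0, 0.14, 0, 0, 1, -0.1, 0, 0, 0.14, 0, 0, 1, -0.1]

```text
time: 5.12
tool_pos: [510.3, -63.5, 125.6]
tcp_rot: [-3.115, 0.018, 0.437]
contact_force: [-0.3, 0.1, -0.2]
grip_width: 50.7
```

>>> step_arm:
  moves: [0, 0, 0.14, 0, 0, 1, -0.1, 0, 0, 0.14, 0, 0, 1, -0.1, 0, 0, 0.14, 0, 0, 1, -0.1, 0, 0, 0.14, 0, 0, 1, -0.1, 0, 0, 0.14, 0, 0, 1, -0.1, 0, 0, 0.14, 0, 0, 1, -0.1, 0, 0, 0.14, 0, 0, 1, -0.1, 0, 0, 0.14, 0, 0, 1, -0.1]

```text
time: 5.78
tool_pos: [504.9, -52.3, 102.7]
tcp_rot: [-3.126, 0.034, -0.144]
contact_force: [0.2, 0.8, -0.7]
grip_width: 50.5
```

```bash
cat > go.py <<'E'
from h import *
import sys
x,y,z,yaw=map(float,sys.argv[1:5])
o=get_obs(); A=R.from_euler('xyz',o['tcp_rot']);B=R.from_euler('xyz',[np.pi,0,np.radians(yaw)])
rv=(A.inv()*B).as_rotvec(); d=A.inv().apply(np.array([x,y,z])-o['tool_pos'])
print("t",round(o['time'],2),"pos",o['tool_pos'].round(1),"rot",o['tcp_rot'].round(3),"F",o['contact_force'].round(2),"w",round(o['grip_width'],1))
print("shift units",(d/20).round(3),"turn units",(rv/np.radians(4)).round(2))
E
python3 go.py 516.5 -91.5 60 -16.2
```

```text
t 5.78 pos [504.9 -52.3 102.7] rot [-3.126  0.034 -0.144] F [ 0.2   0.76 -0.69] w 50.5
shift units [0.926 1.891 2.076] turn units [-0.19  0.51  1.99]
```

>>> step_arm:
  moves: [0.3, 0.63, 0.7, -0.06, 0.17, 0.67, -0.1, 0.3, 0.63, 0.7, -0.06, 0.17, 0.67, -0.1, 0.3, 0.63, 0.7, -0.06, 0.17, 0.67, -0.1, 0, 0, 0, 0, 0, 0, -0.1]

```text
time: 6.12
tool_pos: [513.5, -87.5, 59.5]
tcp_rot: [-3.14, -0.002, -0.289]
contact_force: [-0.7, 0.8, 0.2]
grip_width: 50.4
```

```bash
python3 go.py 516.5 -91.5 2 -16.2
python3 - <<'E'
from h import *
for n in("side","wrist"): cv2.imwrite(f"pics/{n}2.png",capture(n)[:,:,::-1])
a=cv2.imread("pics/side2.png")[170:320,250:450];cv2.imwrite("pics/side2z.png",cv2.resize(a,None,fx=4,fy=4,interpolation=cv2.INTER_CUBIC))
E
```

```text
t 6.12 pos [513.5 -87.5  59.5] rot [-3.14e+00 -2.00e-03 -2.89e-01] F [-0.67  0.81  0.24] w 50.4
shift units [0.196 0.154 2.874] turn units [-0.02 -0.02 -0.09]
```

View pics/side2z.png

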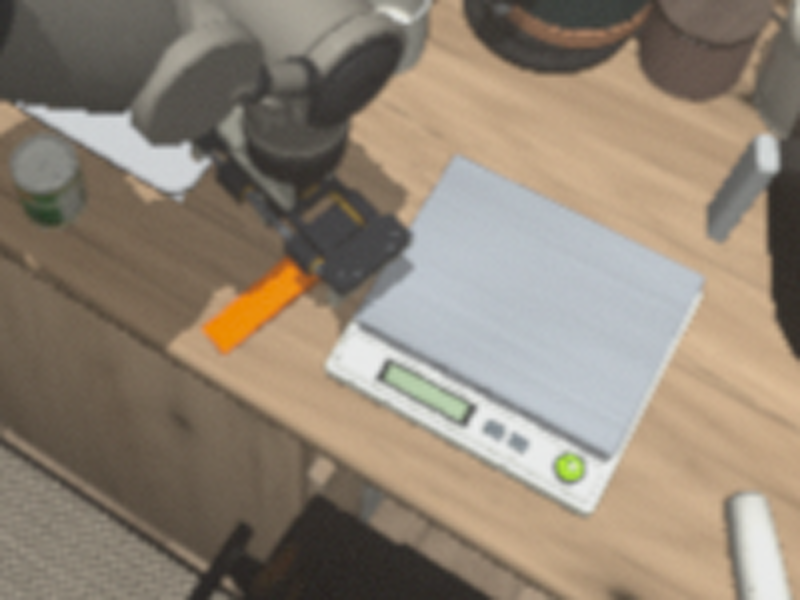

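View pics/wrist2.png

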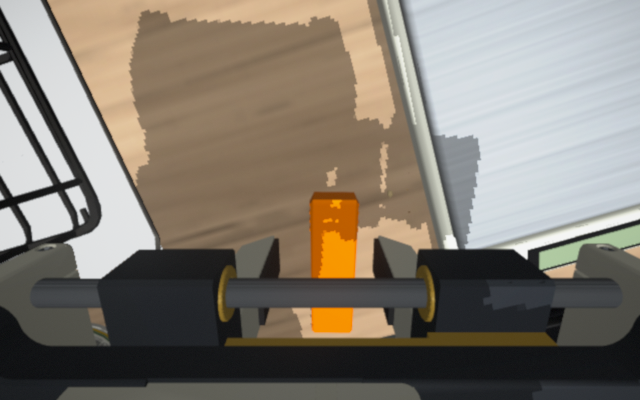

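Run:
```python
from h import *
o=get_obs();C=cam("wrist",o)
im=cv2.imread("pics/wrist2.png"); cv2.imwrite("pics/wz.png",cv2.resize(im[180:345,290:380],None,fx=4,fy=4,interpolation=cv2.INTER_NEAREST))
# edge of wedge
print(ray(C,[[333,192]],0).round(1),ray(C,[[334,199]],20).round(1))
h=cv2.cvtColor(im,cv2.COLOR_BGR2HSV); m=cv2.inRange(h,(8,180,90),(24,255,255))
for r in(205,215,225,235,245,255): 
  xs=np.where(m[r,290:380])[0]+290; print(r,xs.min(),xs.max(),ray(C,[[(xs.min()+xs.max())/2,r]],19).round(1))
```

```text
[[530.9 -96.1   0. ]] [[531.3 -96.5  20. ]]
205 310 358 [[527.1 -95.4  19. ]]
215 310 357 [[520.5 -93.1  19. ]]
225 310 357 [[513.7 -91.2  19. ]]
235 311 356 [[506.8 -89.2  19. ]]
245 311 355 [[499.8 -86.8  19. ]]
255 311 355 [[492.6 -84.8  19. ]]
```

View pics/wz.png

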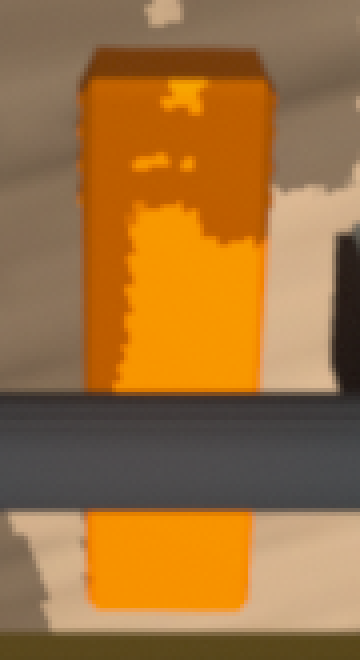

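>>> step_arm:
  moves: [0.13, 0.09, 0.6, 0, 0, 0, -0.1, 0.13, 0.08, 0.6, 0, 0, 0, -0.1, 0, 0, 0.6, 0, 0, 0, -0.1, 0, 0, 0.6, 0, 0, 0, -0.1, 0, 0, 0, 0, 0, 0, -0.1]

```text
time: 6.63
tool_pos: [520.9, -88.5, 12.7]
tcp_rot: [-3.138, -0.008, -0.278]
contact_force: [-0.6, 0.5, -0.4]
grip_width: 50.5
```

```bash
python3 go.py 517.5 -92.2 2 -16.8
```

```text
t 6.63 pos [520.9 -88.5  12.7] rot [-3.138 -0.008 -0.278] F [-0.57  0.53 -0.43] w 50.5
shift units [-0.119  0.226  0.532] turn units [-0.05 -0.12  0.22]
```

>>> step_arm:
  moves: [-0.12, 0.23, 0.3, -0.05, -0.12, 0.2, -0.1, 0, 0, 0.22, 0, 0, 0, -0.1, 0, 0, 0, 0, 0, 0, 1, 0, 0, 0, 0, 0, 0, 1, 0, 0, 0, 0, 0, 0, 1, 0, 0, 0, 0, 0, 0, 1]

```text
time: 7.13
tool_pos: [517.7, -92.1, 1.6]
tcp_rot: [3.141, 0.001, -0.292]
contact_force: [0.5, 0.7, -1.4]
grip_width: 31.6
```

```bash
python3 go.py 517.5 -92.2 2 -16.8
```

```text
t 7.13 pos [517.7 -92.1   1.6] rot [ 3.141e+00  1.000e-03 -2.920e-01] F [ 0.48  0.67 -1.39] w 31.6
shift units [-0.008  0.01  -0.022] turn units [0.01 0.01 0.02]
```

>>> step_arm:
  moves: [0, 0, -0.5, 0, 0, 0, 1, 0, 0, 0, 0, 0, -1, 1, 0, 0, 0, 0, 0, -1, 1, 0, 0, 0, 0, 0, -1, 1, 0, 0, 0, 0, 0, -1, 1, 0, 0, 0, 0, 0, -1, 1, 0, 0, 0, 0, 0, -1, 1, 0, 0, 0, 0, 0, -1, 1]

```text
time: 7.8
tool_pos: [519.9, -92.6, 19.2]
tcp_rot: [3.138, -0.005, 0.218]
contact_force: [0.7, 0.1, -0.8]
grip_width: 31.6
```

>>> step_arm:
  moves: [0, 0, 0, 0, 0, -1, 1, 0, 0, 0, 0, 0, -1, 1, 0, 0, 0, 0, 0, -1, 1, 0, 0, 0, 0, 0, -1, 1]

```text
time: 8.13
tool_pos: [521.2, -92.9, 23.5]
tcp_rot: [3.134, -0.007, 0.512]
contact_force: [-1.0, 0.3, -0.6]
grip_width: 31.5
```

```bash
python3 go.py 500.5 -30 10 92.2
```

```text
t 8.13 pos [521.2 -92.9  23.5] rot [ 3.134 -0.007  0.512] F [-0.98  0.27 -0.56] w 31.5
shift units [ 0.635 -3.251  0.652] turn units [  0.15  -0.03 -15.72]
```

>>> step_arm:
  moves: [0.15, -0.5, 0, 0, 0, -1, 1, 0.15, -0.5, 0, 0, 0, -1, 1, 0.2, -0.5, 0, 0, 0, -1, 1, 0.2, -0.5, 0, 0, 0, -1, 1, 0.2, -0.5, 0, 0, 0, -1, 1, 0.3, -0.5, 0, 0, 0, -1, 1, 0, 0, 0, 0, 0, -1, 1, 0, 0, 0, 0, 0, -1, 1]

```text
time: 8.8
tool_pos: [502.7, -29.6, 31.2]
tcp_rot: [3.122, -0.004, 1.098]
contact_force: [-0.2, 0.2, -0.7]
grip_width: 31.7
```

```bash
python3 go.py 500.5 -30 10 92.2
```

```text
t 8.8 pos [502.7 -29.6  31.2] rot [ 3.122 -0.004  1.098] F [-0.22  0.19 -0.75] w 31.7
shift units [-0.07  -0.109  1.056] turn units [ 0.29  0.02 -7.32]
```

>>> step_arm:
  moves: [0, 0, 0.05, 0.04, 0, -0.9, 1, 0, 0, 0.05, 0.04, 0, -0.9, 1, 0, 0, 0.05, 0.04, 0, -0.9, 1, 0, 0, 0.05, 0.04, 0, -0.9, 1, 0, 0, 0.05, 0.04, 0, -0.9, 1, 0, 0, 0.05, 0.04, 0, -0.9, 1, 0, 0, 0.05, 0.04, 0, -0.9, 1, 0, 0, 0.05, 0.04, 0, -0.9, 1]

```text
time: 9.47
tool_pos: [504.9, -29.0, 31.4]
tcp_rot: [3.136, 0.002, 1.629]
contact_force: [0.5, -0.1, -0.9]
grip_width: 31.6
```

```bash
python3 go.py 500.5 -30 10 92.2;python3 - <<'E'
from h import *
for n in("side","top","wrist"): cv2.imwrite(f"pics/{n}3.png",capture(n)[:,:,::-1])
a=cv2.imread("pics/side3.png")[190:310,280:440];cv2.imwrite("pics/side3z.png",cv2.resize(a,None,fx=5,fy=5,interpolation=cv2.INTER_CUBIC))
E
```

```text
t 9.47 pos [504.9 -29.   31.4] rot [3.136e+00 2.000e-03 1.629e+00] F [ 0.5  -0.06 -0.89] w 31.6
shift units [-0.034 -0.227  1.068] turn units [0.08 0.03 0.29]
```

View pics/side3z.png

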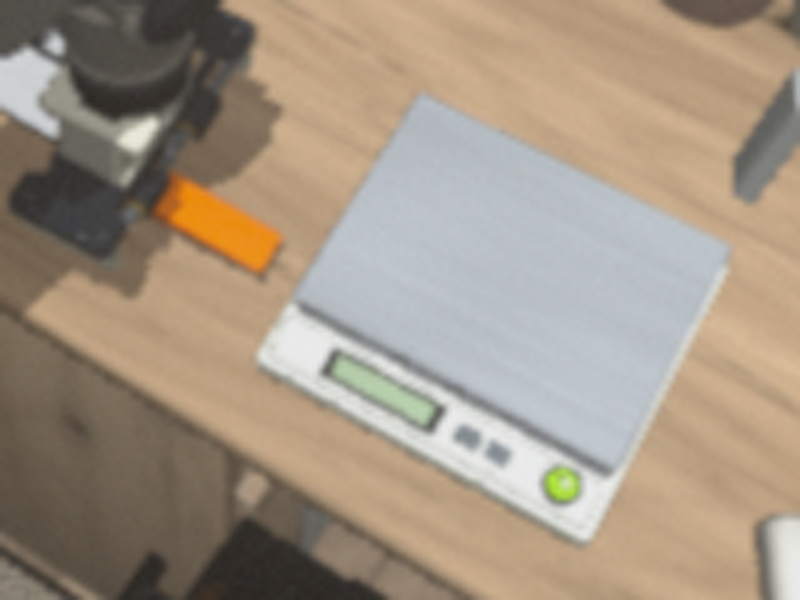

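View pics/wrist3.png

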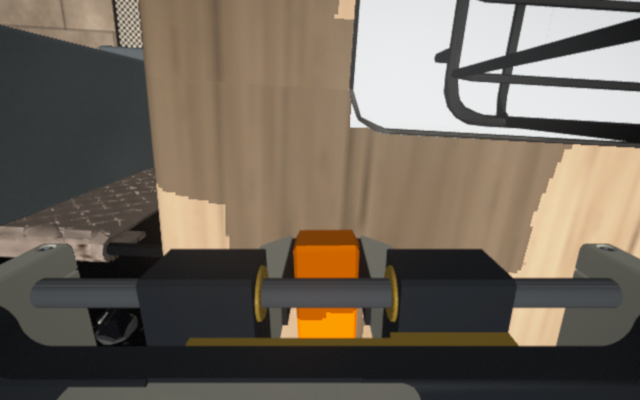

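View pics/top3.png

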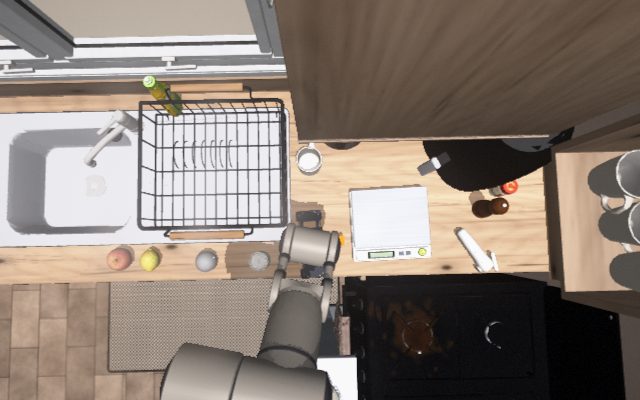

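Run:
```python
from h import *
S=cam("side");f=lambda u,v:[280+u/5,190+v/5]
print("tip",ray(S,[f(282,238),f(262,272)],31).round(1))
print("scale LF,LB bottom-ish@45",ray(S,[f(262,350),f(422,97)],46).round(1))
o=get_obs(); A=R.from_euler('xyz',o['tcp_rot']).as_matrix(); print("pred tip",o['tool_pos']-101*A[:,0])
```

```text
tip [[ 522.8 -131.2   31. ]
 [ 494.5 -133.3   31. ]]
scale LF,LB bottom-ish@45 [[ 442.5 -166.    46. ]
 [ 660.1 -158.8   46. ]]
pred tip [ 510.299321   -129.85503855   31.4168921 ]
```

>>> step_arm:
  moves: [0, -0.12, 0.4, 0.04, 0, 0.17, 1, 0, -0.11, 0.4, 0.04, 0, 0.17, 1, 0, 0, 0.4, 0, 0, 0, 1, 0, 0, 0, 0, 0, 0, 1]

```text
time: 9.95
tool_pos: [500.1, -29.3, 6.1]
tcp_rot: [3.14, 0.003, 1.592]
contact_force: [0.2, -0.5, -1.0]
grip_width: 32.0
```

```bash
python3 go.py 500.8 -35 1.6 92.0
```

```text
t 9.95 pos [500.1 -29.3   6.1] rot [3.140e+00 3.000e-03 1.592e+00] F [ 0.16 -0.51 -1.02] w 32.0
shift units [-0.284  0.027  0.224] turn units [ 0.02  0.04 -0.19]
```

>>> step_arm:
  moves: [-0.28, 0.03, 0.22, 0, 0.04, -0.19, 1, -0.4, 0, 0, 0, 0, 0, 1, 0, 0, 0, 0, 0, 0, 1]

```text
time: 10.2
tool_pos: [501.0, -42.6, 0.7]
tcp_rot: [3.142, -0.001, 1.605]
contact_force: [-1.1, -3.6, 4.7]
grip_width: 32.0
```

```bash
python3 go.py 501.3 -50 1.6 92.0
```

```text
t 10.2 pos [501.  -42.6   0.7] rot [ 3.142e+00 -1.000e-03  1.605e+00] F [-1.08 -3.58  4.74] w 32.0
shift units [-0.369  0.004 -0.043] turn units [ 0.   -0.01 -0.  ]
```

>>> step_arm:
  moves: [-0.2, 0, -0.05, 0, 0, 0, 1, -0.2, 0, 0, 0, 0, 0, 1, 0, 0, 0, 0, 0, 0, 1]

```text
time: 10.45
tool_pos: [501.0, -51.3, 1.4]
tcp_rot: [-3.141, -0.001, 1.604]
contact_force: [0.1, -1.3, -0.2]
grip_width: 31.4
```

>>> step_arm:
  moves: [0, 0, 0, 0, 0, 0, 1]

```text
time: 10.53
tool_pos: [500.8, -51.4, 1.3]
tcp_rot: [-3.141, -0.001, 1.604]
contact_force: [-0.2, 0.2, -1.6]
grip_width: 31.6
```

>>> step_arm:
  moves: [-0.12, 0, 0, 0, 0, 0, 1, -0.12, 0, 0, 0, 0, 0, 1, -0.12, 0, 0, 0, 0, 0, 1, -0.12, 0, 0, 0, 0, 0, 1]

```text
time: 10.87
tool_pos: [500.7, -61.0, 1.0]
tcp_rot: [-3.14, -0.002, 1.604]
contact_force: [-0.6, 0.5, -0.5]
grip_width: 31.8
```

>>> step_arm:
  moves: [-0.12, 0, 0, 0, 0, 0, 1, -0.12, 0, 0, 0, 0, 0, 1, -0.12, 0, 0, 0, 0, 0, 1]

```text
time: 11.12
tool_pos: [501.1, -68.9, 1.1]
tcp_rot: [-3.14, -0.002, 1.604]
contact_force: [0.9, -0.6, -0.2]
grip_width: 31.7
```

>>> step_arm:
  moves: [-0.12, 0, 0, 0, 0, 0, 1, -0.12, 0, 0, 0, 0, 0, 1]

```text
time: 11.28
tool_pos: [501.3, -74.3, 1.1]
tcp_rot: [-3.14, -0.002, 1.604]
contact_force: [0.3, -0.1, -1.6]
grip_width: 31.5
```

>>> step_arm:
  moves: [-0.12, 0, 0, 0, 0, 0, 1, -0.12, 0, 0, 0, 0, 0, 1]

```text
time: 11.45
tool_pos: [501.4, -79.7, 1.1]
tcp_rot: [-3.14, -0.001, 1.604]
contact_force: [0.5, -0.1, -1.3]
grip_width: 31.7
```

>>> step_arm:
  moves: [-0.1, 0, 0, 0, 0, 0, 1]

```text
time: 11.53
tool_pos: [501.5, -82.0, 1.0]
tcp_rot: [-3.14, -0.001, 1.604]
contact_force: [0.2, -0.3, -0.1]
grip_width: 31.6
```

>>> step_arm:
  moves: [-0.1, 0, 0, 0, 0, 0, 1]

```text
time: 11.62
tool_pos: [501.6, -84.3, 1.1]
tcp_rot: [-3.14, -0.001, 1.604]
contact_force: [0.7, -0.1, -1.1]
grip_width: 32.0
```

>>> step_arm:
  moves: [-0.1, 0, 0, 0, 0, 0, 1]

```text
time: 11.7
tool_pos: [501.6, -86.4, 1.0]
tcp_rot: [-3.14, -0.002, 1.604]
contact_force: [0.4, 2.9, -1.2]
grip_width: 31.7
```

>>> step_arm:
  moves: [-0.08, 0, 0, 0, 0, 0, 1, -0.08, 0, 0, 0, 0, 0, 1]

```text
time: 11.87
tool_pos: [501.4, -89.3, 0.9]
tcp_rot: [-3.139, -0.003, 1.603]
contact_force: [0.2, 2.6, -0.3]
grip_width: 31.8
```

>>> step_arm:
  moves: [-0.08, 0, 0, 0, 0, 0, 1, -0.08, 0, 0, 0, 0, 0, 1]

```text
time: 12.03
tool_pos: [501.3, -92.2, 0.8]
tcp_rot: [-3.139, -0.004, 1.604]
contact_force: [0.7, 3.8, 0.2]
grip_width: 31.8
```

```bash
python3 go.py 503 -100 1.2 92.0;python3 - <<'E'
from h import *
for n in("side",): cv2.imwrite(f"pics/{n}4.png",capture(n)[:,:,::-1])
a=cv2.imread("pics/side4.png")[190:310,280:440];cv2.imwrite("pics/side4z.png",cv2.resize(a,None,fx=5,fy=5,interpolation=cv2.INTER_CUBIC))
E
```

```text
t 12.03 pos [501.3 -92.2   0.8] rot [-3.139 -0.004  1.604] F [0.72 3.8  0.16] w 31.8
shift units [-0.392  0.071 -0.02 ] turn units [-0.04 -0.05 -0.03]
```

View pics/side4z.png

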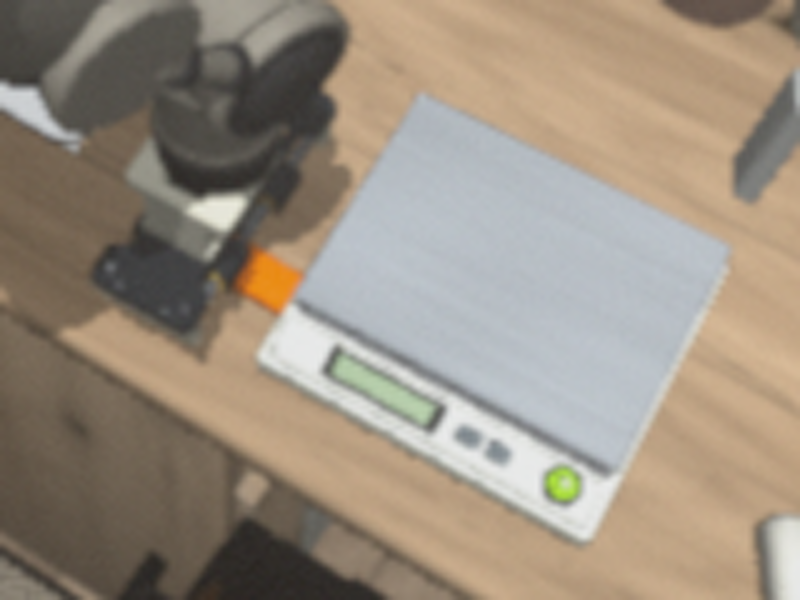

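Run:
```python
from h import *
S=cam("side");f=lambda u,v:[280+u/5,190+v/5]
print(ray(S,[f(302,276),f(282,312)],8).round(1)+[1.6,2.4,0])
for n in("side4","side0"):
  im=cv2.imread(f"pics/{n}.png"); 
d=cv2.absdiff(cv2.imread("pics/side4.png"),cv2.imread("pics/side3.png"))[230:310,335:440].max(); print(d)
```

```text
[[ 517.3 -149.9    8. ]
 [ 487.7 -152.5    8. ]]
113
```

>>> step_arm:
  moves: [-0.08, 0.01, 0, -0.03, -0.04, 0, 1, -0.08, 0, 0, 0, 0, 0, 1]

```text
time: 12.25
tool_pos: [501.5, -95.5, 0.8]
tcp_rot: [-3.14, -0.001, 1.604]
contact_force: [0.2, 3.6, -0.7]
grip_width: 31.7
```

>>> step_arm:
  moves: [-0.08, 0, 0, 0, 0, 0, 1, -0.08, 0, 0, 0, 0, 0, 1]

```text
time: 12.42
tool_pos: [501.5, -98.8, 0.8]
tcp_rot: [-3.14, -0.001, 1.604]
contact_force: [0.5, 3.8, -1.0]
grip_width: 32.0
```

>>> step_arm:
  moves: [-0.08, 0, 0, 0, 0, 0, 1]

```text
time: 12.5
tool_pos: [501.6, -100.5, 0.8]
tcp_rot: [-3.14, -0.001, 1.604]
contact_force: [-0.7, 3.3, -0.7]
grip_width: 31.8
```

>>> step_arm:
  moves: [-0.08, 0, 0, 0, 0, 0, 1]

```text
time: 12.58
tool_pos: [501.6, -102.1, 0.8]
tcp_rot: [-3.14, -0.001, 1.604]
contact_force: [-0.4, 5.6, -0.2]
grip_width: 32.0
```

>>> step_arm:
  moves: [-0.08, 0, 0, 0, 0, 0, 1]

```text
time: 12.67
tool_pos: [501.5, -103.4, 0.8]
tcp_rot: [-3.14, -0.002, 1.604]
contact_force: [-0.7, 7.4, 0.6]
grip_width: 31.5
```

>>> step_arm:
  moves: [0, 0, 0, 0, 0, 0, 1]

```text
time: 12.75
tool_pos: [501.5, -103.5, 0.8]
tcp_rot: [-3.14, -0.002, 1.603]
contact_force: [0.3, 2.4, -1.3]
grip_width: 31.7
```

>>> step_arm:
  moves: [0, 0, 0, 0, 0, 0, 1]

```text
time: 12.83
tool_pos: [501.5, -103.5, 0.8]
tcp_rot: [-3.14, -0.002, 1.603]
contact_force: [0.7, 4.3, 0.2]
grip_width: 31.8
```

>>> step_arm:
  moves: [-0.06, 0, 0, 0, 0, 0, 1]

```text
time: 12.92
tool_pos: [501.4, -104.1, 0.8]
tcp_rot: [-3.14, -0.003, 1.603]
contact_force: [0.2, 8.8, 1.4]
grip_width: 32.2
```

>>> step_arm:
  moves: [0, 0, 0, 0, 0, 0, 1, 0, 0, 0, 0, 0, 0, -0.1, 0, 0, 0, 0, 0, 0, -0.1, 0, 0, 0, 0, 0, 0, -0.1]

```text
time: 13.25
tool_pos: [502.2, -105.7, 1.1]
tcp_rot: [-3.141, -0.001, 1.604]
contact_force: [-0.3, 0.3, -0.7]
grip_width: 47.3
```

>>> step_arm:
  moves: [0, 0, -0.3, 0, 0, 0, -0.1, 0, 0, -1, 0, 0, 0, -0.1, 0, 0, -1, 0, 0, 0, -0.1, 0, 0, -1, 0, 0, 0, -0.1, 1, 0, -1, 0, 0, 0, -0.1, 1, 0, -1, 0, 0, 0, -0.1, 1, 0, -1, 0, 0, 0, -1, 0, 0, 0, 0, 0, 0, -1]

```text
time: 13.92
tool_pos: [500.6, -47.1, 135.1]
tcp_rot: [3.141, 0.001, 1.599]
contact_force: [0.6, 0.6, 0.9]
grip_width: 59.6
```

Run:
```python
from h import *
for n in("side","wrist"): cv2.imwrite(f"pics/{n}5.png",capture(n)[:,:,::-1])
a=cv2.imread("pics/side5.png")[190:310,280:440];cv2.imwrite("pics/side5z.png",cv2.resize(a,None,fx=5,fy=5,interpolation=cv2.INTER_CUBIC))
```

```text
(no output)
```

View pics/side5z.png

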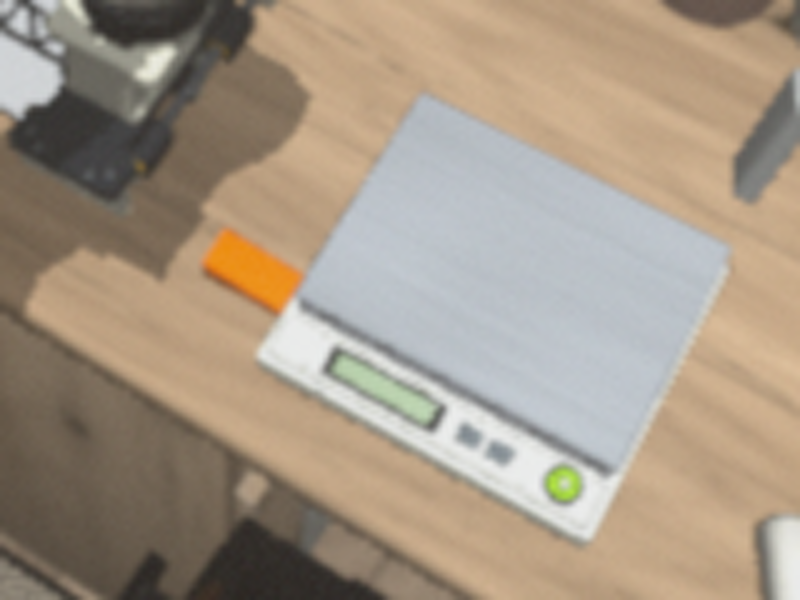

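View pics/wrist5.png

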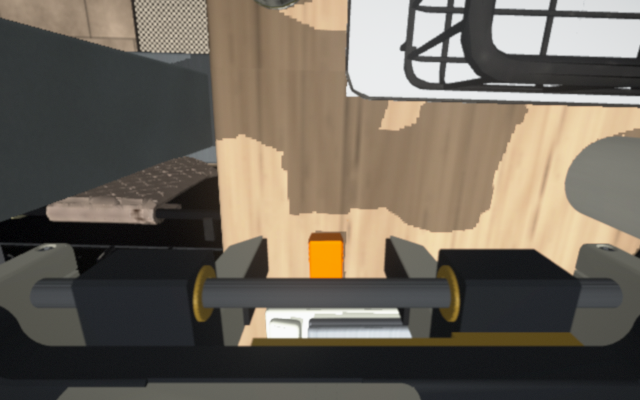

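Run:
```python
from h import *
o=get_obs();C=cam("wrist",o); print(o['time'],o['tool_pos'],o['grip_width'])
def edge(n):
    im=cv2.imread(f"pics/{n}.png").astype(int); 
    m=cv2.inRange(cv2.cvtColor(im.astype(np.uint8),cv2.COLOR_BGR2HSV),(6,180,70),(24,255,255))
    col=im[222:275,318:336].mean(1).round(0)
    print(n,[(222+i,*c.astype(int)) for i,c in enumerate(col) if i<28])
    return m
for n in("wrist3","wrist5"):edge(n)
```

```text
14.0167 [499.42158083 -48.97982798 131.98669005] 67.36124494855001
wrist3 [(222, np.int64(97), np.int64(123), np.int64(145)), (223, np.int64(98), np.int64(122), np.int64(145)), (224, np.int64(98), np.int64(123), np.int64(146)), (225, np.int64(98), np.int64(123), np.int64(146)), (226, np.int64(98), np.int64(122), np.int64(146)), (227, np.int64(97), np.int64(122), np.int64(145)), (228, np.int64(95), np.int64(120), np.int64(144)), (229, np.int64(76), np.int64(105), np.int64(138)), (230, np.int64(41), np.int64(79), np.int64(127)), (231, np.int64(14), np.int64(64), np.int64(121)), (232, np.int64(8), np.int64(62), np.int64(120)), (233, np.int64(8), np.int64(62), np.int64(120)), (234, np.int64(9), np.int64(62), np.int64(120)), (235, np.int64(8), np.int64(62), np.int64(120)), (236, np.int64(8), np.int64(62), np.int64(120)), (237, np.int64(8), np.int64(62), np.int64(120)), (238, np.int64(7), np.int64(62), np.int64(120)), (239, np.int64(7), np.int64(62), np.int64(120)), (240, np.int64(7), np.int64(62), np.int64(120)), (241, np.int64(7), np.int64(62), np.int64(120)), (242, np.int64(7), np.int64
[... 1098 characters left out ...]
(236, np.int64(24), np.int64(69), np.int64(126)), (237, np.int64(24), np.int64(69), np.int64(126)), (238, np.int64(24), np.int64(69), np.int64(126)), (239, np.int64(23), np.int64(72), np.int64(132)), (240, np.int64(17), np.int64(101), np.int64(178)), (241, np.int64(0), np.int64(148), np.int64(240)), (242, np.int64(0), np.int64(168), np.int64(251)), (243, np.int64(0), np.int64(167), np.int64(252)), (244, np.int64(0), np.int64(163), np.int64(252)), (245, np.int64(0), np.int64(162), np.int64(252)), (246, np.int64(0), np.int64(162), np.int64(252)), (247, np.int64(0), np.int64(161), np.int64(252)), (248, np.int64(0), np.int64(161), np.int64(252)), (249, np.int64(0), np.int64(161), np.int64(252))]
```

>>> step_arm:
  moves: [0, 0, 0, 0, 0, 0, -1, 0, 0, 0, 0, 0, 0, -1]

```text
time: 14.18
tool_pos: [498.6, -50.2, 130.5]
tcp_rot: [-3.136, 0.001, 1.598]
contact_force: [-0.3, 0.1, -0.5]
grip_width: 80.8
```

Run:
```python
from h import *
o=get_obs();C=cam("wrist",o); im=capture("wrist"); cv2.imwrite("pics/w6.png",im[:,:,::-1]); o2=get_obs()
print(o['tool_pos'],o2['tool_pos'])
col=im[215:260,318:336,2].mean(1).round(); col2=im[215:260,318:336,1].mean(1).round()
for i in range(45): print(215+i,int(col[i]),int(col2[i]),end=' | ')
```

```text
[498.58070003 -50.21524888 130.49393569] [498.32632997 -50.29538793 130.16451816]
215 142 179 | 216 158 198 | 217 160 200 | 218 160 201 | 219 159 201 | 220 160 201 | 221 160 201 | 222 160 201 | 223 160 202 | 224 161 201 | 225 161 201 | 226 162 202 | 227 162 202 | 228 162 202 | 229 159 199 | 230 134 168 | 231 96 126 | 232 62 95 | 233 30 72 | 234 24 69 | 235 24 69 | 236 24 69 | 237 24 69 | 238 24 69 | 239 23 77 | 240 6 124 | 241 0 160 | 242 0 169 | 243 0 166 | 244 0 163 | 245 0 161 | 246 0 161 | 247 0 161 | 248 0 161 | 249 0 162 | 250 0 162 | 251 0 161 | 252 0 162 | 253 0 162 | 254 0 161 | 255 0 161 | 256 0 161 | 257 0 161 | 258 0 161 | 259 0 161 |
```

Run:
```python
from h import *
def mk(pos,rot): return cam("wrist",{'tool_pos':np.array(pos),'tcp_rot':np.array(rot)})
C3=mk([504.9,-29.0,31.4],[3.136,.002,1.629])
C6=mk([498.6,-50.2,130.5],[-3.136,.001,1.598])
for v,z in((245,50),(230,30)):
  p=ray(C3,[[327,v]],z-0.2)[0]; print("w3 heel rel", (p-[504.9,-29,31.4]).round(1))
for v,z in((240,20),(231.3,0)):
  print("w6 heel",ray(C6,[[327,v]],z).round(1))
```

```text
w3 heel rel [ 0.2 13.4 18.4]
w3 heel rel [ 0.4 13.1 -1.6]
w6 heel [[500.6 -90.4  20. ]]
w6 heel [[500.5 -90.    0. ]]
```

>>> step_arm:
  moves: [0, 0, -0.3, 0, 0, -1, -1, 0, 0, -0.3, 0, 0, -1, -1, 0, 0, -0.3, 0, 0, -1, -1, 0, 0, -0.3, 0, 0, -1, -1, 0, 0, -0.3, 0, 0, -1, -1, 0, 0, -0.3, 0, 0, -1, -1, 0, 0, -0.3, 0, 0, -1, -1, 0, 0, 0, 0, 0, -1, -1]

```text
time: 14.9
tool_pos: [494.7, -55.6, 164.6]
tcp_rot: [-3.123, -0.016, 2.172]
contact_force: [-0.0, -0.6, 0.2]
grip_width: 91.8
```

```bash
python3 go.py 454.5 126.3 150 180
```

```text
t 14.9 pos [494.7 -55.6 164.6] rot [-3.123 -0.016  2.172] F [-0.05 -0.65  0.18] w 91.8
shift units [8.626 3.505 0.805] turn units [ -0.13  -0.34 -13.88]
```

>>> step_arm:
  moves: [0.6, 0.35, 0, 0, -0.02, -1, -1, 0.58, 0.36, 0, 0, -0.02, -1, -1, 0.56, 0.37, 0, 0, -0.02, -1, -1, 0.54, 0.39, 0, 0, -0.02, -1, -1, 0.52, 0.4, 0, 0, -0.02, -1, -1, 0.5, 0.42, 0, 0, -0.02, -1, -1, 0.48, 0.45, 0, 0, -0.02, -1, -1]

```text
time: 15.48
tool_pos: [475.3, 32.0, 157.8]
tcp_rot: [-3.125, -0.025, 2.674]
contact_force: [-0.2, -0.0, 1.0]
grip_width: 91.8
```

>>> step_arm:
  moves: [0.35, 0.55, 0, 0, -0.02, -1, -1, 0.33, 0.57, 0, 0, -0.02, -1, -1, 0.3, 0.58, 0, 0, -0.02, -1, -1, 0.28, 0.59, 0, 0, -0.02, -1, -1, 0.26, 0.6, 0, 0, -0.02, -1, -1, 0.24, 0.6, 0, 0, -0.02, -1, -1, 0.22, 0.6, 0, 0, -0.02, -0.9, -1]

```text
time: 16.07
tool_pos: [454.2, 120.3, 150.5]
tcp_rot: [-3.136, -0.034, -3.109]
contact_force: [-0.1, -0.5, 0.4]
grip_width: 92.0
```

```bash
python3 go.py 454.5 126.3 90 180
```

```text
t 16.07 pos [454.2 120.3 150.5] rot [-3.136 -0.034 -3.109] F [-0.06 -0.48  0.38] w 92.0
shift units [-0.126  0.314  3.022] turn units [-0.09 -0.49  0.47]
```

>>> step_arm:
  moves: [-0.06, 0.16, 0.5, -0.04, -0.25, 0.24, -1, -0.06, 0.16, 0.5, -0.04, -0.25, 0.23, -1, 0, 0, 0.5, 0, 0, 0, -1, 0, 0, 0.5, 0, 0, 0, -1, 0, 0, 0, 0, 0, 0, -1]

```text
time: 16.48
tool_pos: [454.3, 126.3, 104.8]
tcp_rot: [-3.141, -0.005, -3.14]
contact_force: [-1.1, -0.4, -0.4]
grip_width: 92.0
```

```bash
python3 go.py 454.5 126.3 38 180;python3 - <<'E'
from h import *
for n in("side","wrist"): cv2.imwrite(f"pics/{n}7.png",capture(n)[:,:,::-1])
a=cv2.imread("pics/side7.png")[140:260,190:350];cv2.imwrite("pics/side7z.png",cv2.resize(a,None,fx=5,fy=5,interpolation=cv2.INTER_CUBIC))
E
```

```text
t 16.48 pos [454.3 126.3 104.8] rot [-3.141 -0.005 -3.14 ] F [-1.11 -0.35 -0.38] w 92.0
shift units [-2.900e-02  3.000e-03  3.337e+00] turn units [-0.02 -0.08  0.02]
```

View pics/side7z.png

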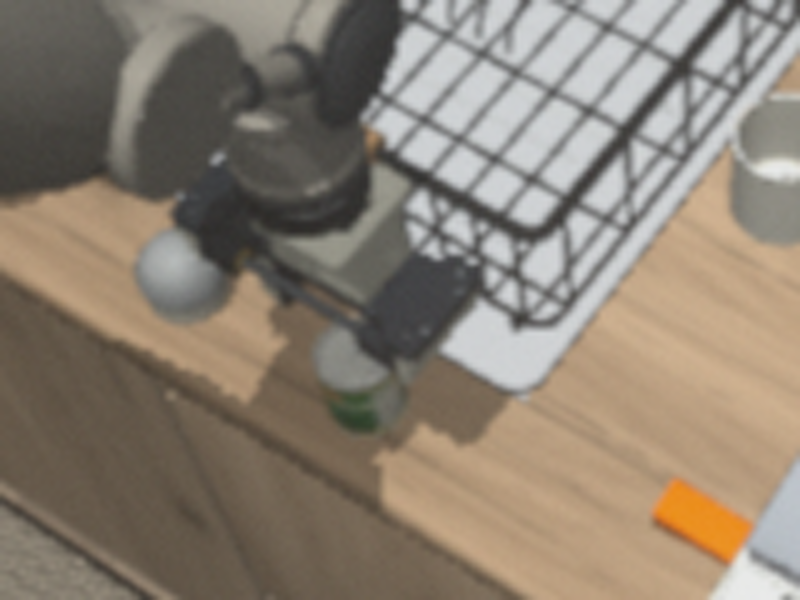

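View pics/wrist7.png

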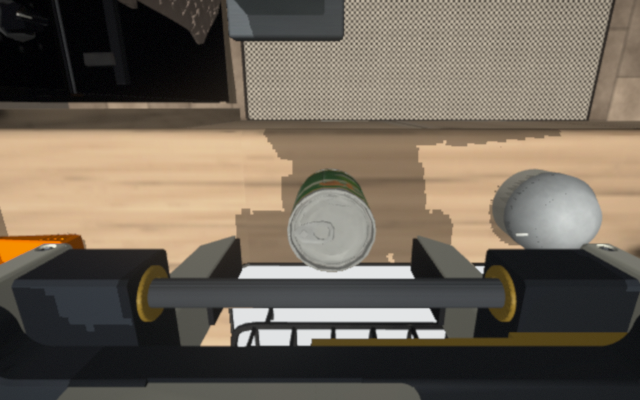

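Run:
```python
from h import *
o=get_obs();C=cam("wrist",o);print(o['tool_pos'])
print(ray(C,[[332,230],[288,231],[375,231],[332,190],[332,270]],72).round(1))
# rack rail
T=cam("top");print("rack front rail",ray(T,[[285,228],[140,228]],120).round(1))
```

```text
[455.32086045 126.43167281 106.33298689]
[[455.9 130.6  72. ]
 [456.7 102.1  72. ]
 [456.6 158.4  72. ]
 [429.2 130.4  72. ]
 [484.7 130.8  72. ]]
rack front rail [[550.7  44.4 120. ]
 [560.4 460.9 120. ]]
```

>>> step_arm:
  moves: [-0.03, 0.19, 0.1, 0, -0.08, 0, -1, 0, 0, 0.7, 0, 0, 0, -1, 0, 0, 0.7, 0, 0, 0, -1, 0, 0, 0.7, 0, 0, 0, -1, 0, 0, 0.6, 0, 0, 0, -1, 0, 0, 0, 0, 0, 0, -1]

```text
time: 17.08
tool_pos: [460.4, 130.4, 51.4]
tcp_rot: [3.141, 0.013, 3.14]
contact_force: [-0.4, -0.1, -1.0]
grip_width: 91.9
```

```bash
python3 go.py 456.3 130.3 38 180
```

```text
t 17.08 pos [460.4 130.4  51.4] rot [3.141 0.013 3.14 ] F [-0.37 -0.06 -0.96] w 91.9
shift units [ 0.215 -0.005  0.667] turn units [ 0.    0.18 -0.02]
```

>>> step_arm:
  moves: [0.21, 0, 0.25, 0, 0.18, 0, -1, 0, 0, 0.25, 0, 0, 0, -1, 0, 0, 0, 0, 0, 0, -1]

```text
time: 17.33
tool_pos: [457.1, 130.6, 42.0]
tcp_rot: [3.141, 0.001, 3.14]
contact_force: [-1.0, -0.4, 0.3]
grip_width: 92.0
```

```bash
python3 go.py 456.3 130.3 38 180
```

```text
t 17.33 pos [457.1 130.6  42. ] rot [3.141e+00 1.000e-03 3.140e+00] F [-0.98 -0.41  0.31] w 92.0
shift units [ 0.039 -0.015  0.2  ] turn units [ 0.01  0.02 -0.03]
```

>>> step_arm:
  moves: [0.03, 0, 0.28, 0, 0, 0, -1, 0, 0, 0, 0, 0, 0, 1, 0, 0, 0, 0, 0, 0, 1, 0, 0, 0, 0, 0, 0, 1, 0, 0, 0, 0, 0, 0, 1, 0, 0, 0, 0, 0, 0, 1]

```text
time: 17.83
tool_pos: [457.7, 130.8, 37.5]
tcp_rot: [3.141, 0.005, 3.14]
contact_force: [-0.0, -0.3, 0.2]
grip_width: 62.8
```

>>> step_arm:
  moves: [0, 0, 0, 0, 0, 0, 1]

```text
time: 17.92
tool_pos: [457.8, 130.7, 37.7]
tcp_rot: [3.141, 0.005, 3.14]
contact_force: [-0.0, -0.7, -2.9]
grip_width: 56.6
```

>>> step_arm:
  moves: [0, 0, -0.5, 0, 0, 0, 1, 0, 0, -1, 0, 0, 0, 1, 0, 0, -1, 0, 0, 0, 1, 0, 0, -1, 0, 0, 0, 1, 0, 0, -1, 0, 0, 0, 1, 0, 0, -1, 0, 0, 0, 1, 0, 0, -1, 0, 0, 0, 1]

```text
time: 18.5
tool_pos: [451.7, 129.9, 166.5]
tcp_rot: [-3.14, -0.013, 3.14]
contact_force: [0.1, 0.8, -2.3]
grip_width: 57.0
```

```bash
python3 - <<'E'
from h import *
T=cam("top");S=cam("side")
f=lambda u,v:[335+u/6,175+v/6]
px=[f(98,96),f(548,68),f(570,424),f(120,440)]
P=ray(T,px,54);print("top plate",P.round(1).tolist(),P.mean(0).round(1))
g=lambda u,v:[280+u/5,190+v/5]
P=ray(S,[g(300,303),g(610,472),g(728,245),g(425,95)],54)+[1.6,2.4,0];print("side plate",P.round(1).tolist(),P.mean(0).round(1))
E
python3 go.py 575 -272 150 180
```

```text
top plate [[660.3, -155.8, 54.0], [669.4, -386.4, 54.0], [488.2, -389.4, 54.0], [485.6, -161.6, 54.0]] [ 575.9 -273.3   54. ]
side plate [[482.0, -168.4, 54.0], [490.2, -387.0, 54.0], [669.5, -381.8, 54.0], [659.9, -159.0, 54.0]] [ 575.4 -274.    54. ]
t 18.5 pos [451.7 129.9 166.5] rot [-3.14  -0.013  3.14 ] F [ 0.08  0.75 -2.32] w 57.0
shift units [ -6.216 -20.081   0.77 ] turn units [-0.02 -0.19 -0.03]
```

>>> step_arm:
  moves: [-0.15, -0.5, 0, 0, -0.1, 0, 1, -0.3, -0.9, 0, 0, -0.1, 0, 1, -0.3, -1, 0, 0, 0, 0, 1, -0.3, -1, 0, 0, 0, 0, 1, -0.3, -1, 0, 0, 0, 0, 1, -0.3, -1, 0, 0, 0, 0, 1, -0.3, -1, 0, 0, 0, 0, 1, -0.3, -1, 0, 0, 0, 0, 1]

```text
time: 19.17
tool_pos: [495.5, -24.1, 163.1]
tcp_rot: [3.142, 0.001, -3.136]
contact_force: [1.3, 0.9, -3.8]
grip_width: 56.5
```

>>> step_arm:
  moves: [-0.3, -1, 0, 0, 0, 0, 1, -0.3, -1, 0, 0, 0, 0, 1, -0.3, -1, 0, 0, 0, 0, 1, -0.3, -1, 0, 0, 0, 0, 1, -0.3, -1, 0, 0, 0, 0, 1, -0.3, -1, 0, 0, 0, 0, 1, -0.3, -0.8, 0, 0, 0, 0, 1, -0.2, -0.4, 0, 0, 0, 0, 1]

```text
time: 19.83
tool_pos: [536.6, -181.8, 149.1]
tcp_rot: [3.138, -0.015, -3.14]
contact_force: [0.2, -0.5, -2.5]
grip_width: 57.1
```

```bash
python3 go.py 576.5 -273.6 120 182
```

```text
t 19.83 pos [ 536.6 -181.8  149.1] rot [ 3.138 -0.015 -3.14 ] F [ 0.17 -0.54 -2.53] w 57.1
shift units [-2.007 -4.596  1.41 ] turn units [ 0.05 -0.21 -0.48]
```

>>> step_arm:
  moves: [-0.4, -0.9, 0.05, 0, -0.05, 0, 1, -0.4, -0.9, 0.05, 0, -0.05, 0, 1, -0.4, -0.9, 0.05, 0, -0.05, 0, 1, -0.4, -0.9, 0.05, 0, -0.05, 0, 1, -0.4, -0.9, 0.05, 0, -0.05, 0, 1, 0, 0, 0, 0, 0, 0, 1, 0, 0, 0, 0, 0, 0, 1]

```text
time: 20.42
tool_pos: [573.2, -277.2, 131.8]
tcp_rot: [3.131, -0.009, 3.141]
contact_force: [-0.6, -0.0, -2.9]
grip_width: 56.6
```

```bash
python3 go.py 576.5 -273.6 98 180
```

```text
t 20.42 pos [ 573.2 -277.2  131.8] rot [ 3.131 -0.009  3.141] F [-0.59 -0.05 -2.92] w 56.6
shift units [-0.18   0.165  1.69 ] turn units [ 0.15 -0.13 -0.01]
```

>>> step_arm:
  moves: [-0.18, 0.16, 0.3, 0.15, -0.13, 0, 1, 0, 0, 0.4, 0, 0, 0, 1, 0, 0, 0.4, 0, 0, 0, 1, 0, 0, 0.2, 0, 0, 0, 1, 0, 0, 0, 0, 0, 0, 1]

```text
time: 20.83
tool_pos: [574.0, -271.1, 100.7]
tcp_rot: [3.138, -0.006, -3.141]
contact_force: [0.7, -0.5, -2.9]
grip_width: 57.2
```

```bash
python3 go.py 576.5 -273.6 92 180;python3 - <<'E'
from h import *
for n in("side",): cv2.imwrite(f"pics/{n}8.png",capture(n)[:,:,::-1])
a=cv2.imread("pics/side8.png")[190:310,280:440];cv2.imwrite("pics/side8z.png",cv2.resize(a,None,fx=5,fy=5,interpolation=cv2.INTER_CUBIC))
E
```

```text
t 20.83 pos [ 574.  -271.1  100.7] rot [ 3.138 -0.006 -3.141] F [ 0.72 -0.54 -2.9 ] w 57.2
shift units [-0.129 -0.127  0.434] turn units [ 0.06 -0.08  0.01]
```

View pics/side8z.png

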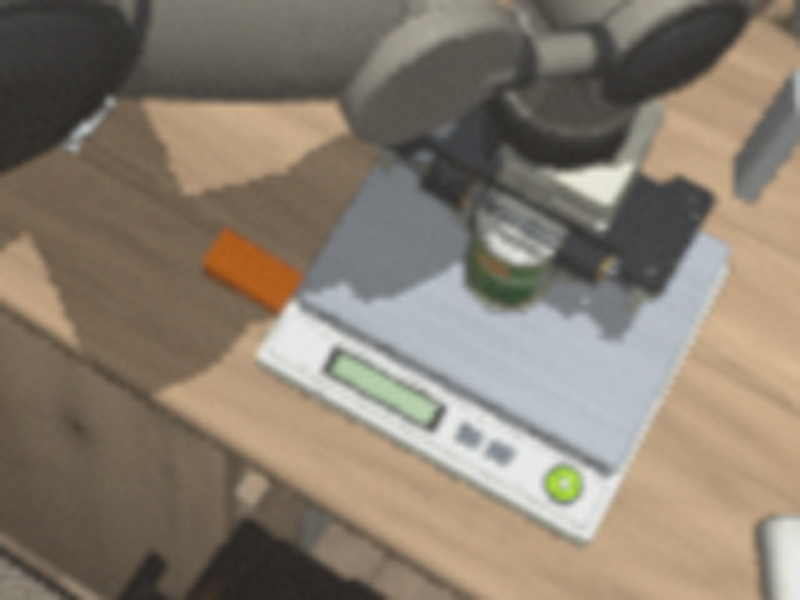

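>>> step_arm:
  moves: [-0.13, -0.12, 0.1, 0.06, -0.08, 0, 1, 0, 0, 0.1, 0, 0, 0, 1, 0, 0, 0, 0, 0, 0, 1]

```text
time: 21.13
tool_pos: [577.2, -273.7, 97.3]
tcp_rot: [-3.14, 0.001, -3.141]
contact_force: [1.0, 0.7, -3.6]
grip_width: 56.7
```

```bash
python3 go.py 576.5 -273.6 92 180
```

```text
t 21.13 pos [ 577.2 -273.7   97.3] rot [-3.140e+00  1.000e-03 -3.141e+00] F [ 1.    0.67 -3.58] w 56.7
shift units [0.035 0.004 0.265] turn units [-0.02  0.02  0.02]
```

>>> step_arm:
  moves: [0, 0, 0.1, 0, 0, 0, 1, 0, 0, 0.05, 0, 0, 0, 1, 0, 0, 0, 0, 0, 0, 1]

```text
time: 21.38
tool_pos: [577.6, -274.1, 94.7]
tcp_rot: [-3.14, 0.003, -3.141]
contact_force: [-0.8, 0.9, -2.8]
grip_width: 56.8
```

>>> step_arm:
  moves: [0, 0, 0.05, 0, 0, 0, 1]

```text
time: 21.47
tool_pos: [577.7, -274.2, 94.0]
tcp_rot: [-3.139, 0.003, -3.141]
contact_force: [0.4, 0.1, -2.7]
grip_width: 56.9
```

>>> step_arm:
  moves: [0, 0, 0.04, 0, 0, 0, 1]

```text
time: 21.55
tool_pos: [577.7, -274.2, 93.2]
tcp_rot: [-3.139, 0.003, -3.141]
contact_force: [0.7, 0.5, -2.5]
grip_width: 57.0
```

>>> step_arm:
  moves: [0, 0, 0.04, 0, 0, 0, 1]

```text
time: 21.63
tool_pos: [577.8, -274.3, 92.4]
tcp_rot: [-3.139, 0.003, -3.141]
contact_force: [-0.0, -0.3, -3.1]
grip_width: 56.9
```

>>> step_arm:
  moves: [0, 0, 0.03, 0, 0, 0, 1]

```text
time: 21.72
tool_pos: [577.8, -274.3, 91.7]
tcp_rot: [-3.139, 0.003, -3.141]
contact_force: [0.7, 0.6, -2.2]
grip_width: 56.8
```

>>> step_arm:
  moves: [0, 0, 0.03, 0, 0, 0, 1]

```text
time: 21.8
tool_pos: [577.8, -274.3, 91.4]
tcp_rot: [-3.139, 0.003, -3.141]
contact_force: [-2.5, 0.9, 3.9]
grip_width: 57.0
```

>>> step_arm:
  moves: [0, 0, 0, 0, 0, 0, 1, 0, 0, 0, 0, 0, 0, 0.2, 0, 0, 0, 0, 0, 0, -0.4, 0, 0, 0, 0, 0, 0, -1, 0, 0, 0, 0, 0, 0, -1, 0, 0, 0, 0, 0, 0, -1, 0, 0, 0, 0, 0, 0, -1]

```text
time: 22.38
tool_pos: [579.0, -275.0, 93.2]
tcp_rot: [-3.137, 0.007, -3.141]
contact_force: [-0.5, -0.3, -0.8]
grip_width: 85.5
```

>>> step_arm:
  moves: [0, 0, -0.2, 0, 0, 0, -1, 0, 0, -0.5, 0, 0, 0, -1, 0, 0, -0.8, 0, 0, 0, -1, 0, 0, -1, 0, 0, 0, -1, 0, 0, -1, 0, 0, 0, -1, 0, 0, -1, 0, 0, 0, -1, 0, 0, -1, 0, 0, 0, -1, 0, 0, -1, 0, 0, 0, -1]

```text
time: 23.05
tool_pos: [576.2, -273.3, 229.0]
tcp_rot: [-3.141, 0.001, -3.141]
contact_force: [0.0, -0.9, -1.1]
grip_width: 91.8
```

>>> step_arm:
  moves: [0, 1, 0, 0, 0, 0, -1, 0, 1, 0, 0, 0, 0, -1, 0, 1, 0, 0, 0, 0, -1, 0, 1, 0, 0, 0, 0, -1, 0, 1, 0, 0, 0, 0, -1, 0, 1, 0, 0, 0, 0, -1, 0, 1, 0, 0, 0, 0, -1, 0, 1, 0, 0, 0, 0, -1]

```text
time: 23.72
tool_pos: [578.5, -113.2, 244.2]
tcp_rot: [-3.129, 0.021, 3.135]
contact_force: [0.7, 0.1, 0.3]
grip_width: 92.0
```

>>> step_arm:
  moves: [0, 1, 0, 0, 0, 0, -1, 0, 1, 0, 0, 0, 0, -1, 0, 1, 0, 0, 0, 0, -1, 0, 1, 0, 0, 0, 0, -1, 0, 1, 0, 0, 0, 0, -1, 0, 1, 0, 0, 0, 0, -1, 0, 0, 0, 0, 0, 0, -1, 0, 0, 0, 0, 0, 0, -1]

```text
time: 24.38
tool_pos: [578.8, 16.7, 252.1]
tcp_rot: [-3.128, 0.031, 3.14]
contact_force: [-0.3, -0.2, 0.6]
grip_width: 91.8
```

Run:
```python
from h import *
print(get_obs()['tool_pos'])
for n in("side","top"): cv2.imwrite(f"pics/{n}9.png",capture(n)[:,:,::-1])
a=cv2.imread("pics/side9.png")[190:310,280:440];cv2.imwrite("pics/side9z.png",cv2.resize(a,None,fx=5,fy=5,interpolation=cv2.INTER_CUBIC))
a=cv2.imread("pics/top9.png")[170:275,190:450];cv2.imwrite("pics/top9z.png",cv2.resize(a,None,fx=3,fy=3,interpolation=cv2.INTER_CUBIC))
```

```text
[578.76931435  16.68738322 252.08798883]
```

View pics/side9z.png

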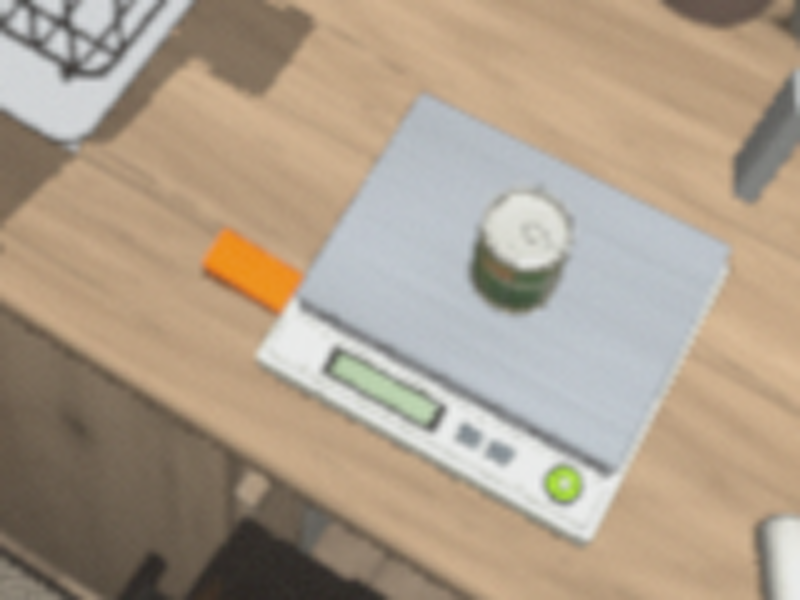

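View pics/top9z.png

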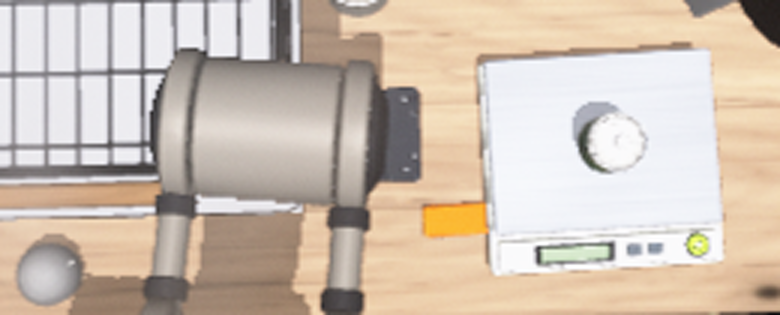

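Run:
```python
from h import *
T=cam("top");S=cam("side")
print(ray(T,[[190+614/3,170+140/3]],126).round(1), ray(S,[[280+528/5,190+231/5]],126).round(1)+[1.6,2.4,0])
exec(open("c.py").read().replace("top0","top9").replace("tc.png","tc9.png"))
```

```text
[[ 575.7 -271.6  126. ]] [[ 571.2 -275.3  126. ]]
((389.9747009277344, 223.5953369140625), (71.42314147949219, 78.47188568115234), 86.42366790771484) [[348.5875244140625, 190.40077209472656], [426.9066162109375, 185.50584411621094], [431.36187744140625, 256.7899169921875], [353.04278564453125, 261.684814453125]]
[[ 663.  -147.9   48. ]
 [ 672.6 -389.9   48. ]
 [ 454.3 -393.6   48. ]
 [ 445.2 -155.    48. ]] [ 558.8 -271.6   48. ]
[[426, 186], [349, 192], [355, 261], [431, 255]]
242.2 -87.72
218.3 -179.03
238.8 92.19
217.9 1.86
```

Scale unmoved (well under 1 mm), tin in the middle of the plate, arm clear of everything. Handing in.

```bash
python3 -c "
from plant import *
print(close_job())"
```

```text
the job is handed in; nothing more can be done
None
```

I pushed the wedge, thin end first, under the scale's left edge and let go of it. I then stood the tin upright in the middle of the plate and handed the job in at about 24.5 s.

- **Wedge force:** The push stayed at about 3.6 N while the corner rose, then climbed to 8.8 N, about 2.4 times the lifting push. I stopped there. After release the heel was within about 1 mm of where I left it.
- **Level:** The tin touched the plate at about 53.8 mm above the worktop, against 54 mm when level. I could not see the feet, so "no foot lifted" rests on the push force and this height.
- **Scale position:** The top camera put the scale's centre within 0.7 mm of its starting place, which is within measuring noise, with no measurable turn.
- **Tin position:** I measured the plate centre at about (575.6, -273.6) mm. The two cameras disagreed slightly on the tin: the top view gave (575.7, -271.6) mm and the side view (571.2, -275.3) mm, so it is within about 5 mm of the middle.
- **Other things:** I did not touch the other things. The arm was clear of everything at the end.

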